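Fit the keyed arbor into the clamped pulley and hold it home

TASK

Take the red-handled keyed arbor out of the wooden block, push its nose into the bore of the pulley clamped in the blue fixture, turn it until its key slips into the keyway, and keep pushing against the sprung pin until its collar is fully home, flush on the pulley's face. Finish while still gripping the handle and pressing it down so that the grub screw can be tightened: the pin lifts the arbor again if you let go. Leave the other two arbors in their holes and do not disturb the other loose things on the bench.

Things in the scene. Friction and masses are not known exactly. Their poses are not given: they have to be found in the camera images.
- keyed_arbor: The arbor to fit (0.14 to 0.28 kg): red handle on a brass collar, steel shaft below. Origin on the axis at the collar's underside, z up away from the nose, x towards the key. Collar 40 mm across, z 0 to 6 mm. White lug on the collar (x 17 to 27 mm, 8 wide) shows the key's side from above. Starts upright in any of the block's holes, loose, collar on the block's top (origin 60 mm above the bench).
- arbor_grip (a point): Where to grasp: on the axis in the red handle, 28 mm above the collar's underside. The handle is a flat-sided bar, 26 mm long in the arbor's x, 16 mm thick in y, from 6 to 51 mm above the collar's underside; grasp it across y.
- arbor_tip (a point): End of the nose, 46 mm below the collar's underside, on the axis. Shaft 16 mm diameter, its last 5 mm tapering to 10 mm; the last 18 mm is a plain round nose without key.
- hub_mouth (a point): Centre of the bore at the pulley's upper face, 100 mm above the bench; z up, x towards the keyway. Bore 18.4 mm diameter; keyway 8.5 mm wide, out to 14.5 mm from the axis, full depth, a red line on the face beside it. Key out of line: the arbor stops with its collar 28 mm above the face; in line it drops in. Home: arbor origin here, x axes in line.
- arbor_key (a point): Middle of the lower end of the brass key on the shaft's +x side, 28 mm below the collar's underside and 9 mm from the axis. Key 6 mm wide, out to 12.5 mm from the axis, running from there up to the collar.
- fixture: Fixed wooden base, 150 (x) x 120 x 20 mm, origin under its centre, with a blue round foot on which the stepped aluminium pulley with brass bush is rigidly clamped (it does not turn): 60 mm across at its upper face, 72 mm at its foot, bore straight above the origin, keyway towards x.
- support_pin (a joint): Sprung steel support pin, 14 mm diameter, down inside the bore: how far it is pressed down, m. 0 at rest, its top then 32 mm below the pulley's face; 0.014 when the arbor is home (0.020 is its stop). It pushes up with 5 N at 0, rising to 9.9 N at home.
- block: Wooden block, 70 (x) x 270 (y) x 60 mm high, fixed, origin at the centre of its underside. Three square 28 mm holes right through, at y -85, 0 and +85 mm, each holding an arbor.
- plain_arbor: Arbor with black handle, no key, steel collar; same handle and collar sizes as the keyed one. In another hole of the block; leave it there. Origin at the collar's underside.
- spare_arbor: Arbor with green handle, no key, steel collar; same handle and collar sizes. In another hole of the block; leave it there. Origin at the collar's underside.
- oil_bottle: Small amber oil bottle with red cap, 36 mm diameter, 75 mm high; origin under its centre. Leave alone.
- screw_jar: Glass jar with aluminium lid, 52 mm diameter, 50 mm high; origin under its centre. Leave alone.
- clock_wheel: Brass clock wheel lying flat, 78 mm diameter, 18 mm high at its hub; origin under its centre. Leave alone.
- screwdriver: Screwdriver with yellow handle, 170 mm long along its x, lying on the bench. Leave alone.
- brush: Small brush, 160 mm long along its x, lying on the bench. Leave alone.
Mind the look-alikes: they are no part of the job. What is shaped like the keyed_arbor but purple is not meant.

How it is judged:
By the outcome, as a careful person would: the job done as asked, in the order asked, and still so for the second after the job is handed in, while the arm keeps its last pose, push and grip.
It also fails if it takes over 42 s, if anything falls off the work surface, if the arm or the gripper's body presses on something with over 40 N, if the wrist force passes 120 N, or if a joint passes its speed limit or range.

ROBOT

A 7-joint arm with a two-finger parallel gripper is mounted at the origin on the work surface. World frame = base frame: x ahead of the robot, y to its left, z up, the work surface at z = 0. Lengths are in m, angles in rad, forces in N, time in s.
With the tool pointing down it reaches from about 0.4 to 0.875 m from the base axis. Payload 6.5 kg.
Tool frame: the origin (TCP) lies between the finger pads, 19 mm behind the fingertips; this is the grasp point; z points along the fingers, y is the line along which they close (so a half turn about z gives the same grasp; the last joint's range is limited). The gripper opens to 88 mm and grips with 3 to 60 N. Pads are 18 mm wide; open, the fingers measure 123 mm over their backs; the gripper's body (75 mm by 187 mm) begins 45 mm behind the grasp point.
Start: joints at [-1.272, 0.536, -0.004, 1.538, 0.003, 1.067, -0.071], TCP at [0.232, 0.607, 0.257] pointing down, gripper open.
Joint ranges: [-2.7, 2.7], [-0.37, 2.16], [-1.27, 1.26], [0.24, 2.4], [-1.31, 4.45], [0.19, 1.91], [-2.76, 2.76]. Speed limits (rad/s): [2.39, 2.39, 3.14, 3.14, 3.14, 3.14, 3.14].

INTERFACE

Orientations are given as a unit quaternion [w, x, y, z].
In Python, from station import manip gives the robot as it stands. The module is installed in compiled form; this text tells all that it offers.
- The arm moves only by the shell command python3 -m crank 'ROWS' [FORCE]. ROWS is JSON, a list of rows, each a list of 7 numbers: the closure, from -1 (fully open) to 1 (shut), then the shift along the tool's x, y, z in cm, then the turn, a rotation vector about the tool's x, y, z in rad. In form: [[fingers, dx, dy, dz, wx, wy, wz], ...]. A call has 1 to 20 rows; each row shifts and turns the commanded pose from where the row before left it, along the tool's axes as they then stand; what a row does not reach is not made up. A row lasts 1/12 s, in which the tool goes at most 41.7 mm and 7.16 degrees, less where a joint would pass 70% of its speed; a pose out of reach is approached as far as the arm can. A call is refused whole if a number of a shift passes 4.17 or a number of a turn 0.125, either way. A call with a gripper value outside its range is refused whole. The fingers move at their own pace and stop on an object; FORCE is the grip in N (left out, the last holds). Time passes only in rows, so rows that do not move let the fingers close. It gives the time, the measured TCP pose, the force, the opening and the grip force at its end, in the units of the state.
- manip.state(): the state, without advancing time (a new reading comes with each control period).
- manip.capture(name): name is "scene" or "side" or "wrist"; returns (picture, depth): 480x640x3 uint8, blue, green, red; 480x640 float32, m along the optical axis (not along the pixel's ray), 0 where there is no reading.
- manip.get_calibration(name): a dict with "fx", "fy", "cx", "cy" (pixels), "cam_to_world" (4x4, takes a point from camera to world coordinates); the wrist camera has in their place "mount" (4x4, takes a point from camera to tool coordinates, whose origin is the TCP and whose axes are the flange's). Camera axes: x right, y down, z forward; pixel columns grow to the right and rows downward; lengths in m; the calibration is good to about 2 mm. A picture is of the moment at which its call begins: read the wrist's pose just before it. get_calibration takes no time and is no camera call.
- manip.close_job(): hands the job in; it is judged then, once.
Trained networks look in the newest picture that a camera, given by its name, has taken for a name from the list of things; names that differ only in an ending like _2 or _b are one class to them, and where a whole thing is asked for, a point or a joint stands for the part that bears it (a point fixed in the world has none). Each returns a list of dicts, best first, with "conf" (0 to 1); they miss things now and then, are a little off and sometimes report something else, mostly with a low value. They report only what shows in the picture. A call takes as long as a camera call. They do not tell look-alikes from the thing itself.
- manip.recognise(camera, label): "position" ([x, y, z] in m, in world coordinates, good to about 4 mm: the middle of the surface that is visible of it).
- manip.outline_of(camera, label): "mask" (480x640 bool, what is visible of it).
- manip.tip_of(camera, label): "position" ([x, y, z] in m, in world coordinates, good to about 4 mm: a listed point, or the origin of a listed thing).
The state is a dict: "time": time; "q": joint angles; "qd": joint speeds; "tau": joint torques, N m; "tcp_pos": TCP position; "eef_rot": TCP orientation; "wrist_force": force on the tool from outside, world axes, zero at the start; "moment": the same for the moment, N m; "grip_width": finger opening in m; "gripper_force": force on a finger pad.
Only numpy, scipy, OpenCV 4.12 (cv2) and the standard library are available. Lean on these libraries where they do the work, as an engineer would, in place of code of your own. Each camera call takes 0.05 s, during which the arm holds its last target. There are 200 camera calls.

## Working session

There is one attempt and no reset: what is moved stays moved. The work goes in short steps, Python scripts to look and compute and a shell command to move; the robot and the scene stay as the last step left them, time stands still between calls to the robot, and variables do not carry over. Pictures are saved under pics/ and viewed, at most 10 in all, crops included, and the job is handed in when it is done.

```bash
mkdir -p pics; python3 - <<'E'
from station import manip
import cv2, numpy as np
s=manip.state(); print(s['time'],s['tcp_pos'],s['eef_rot'],s['grip_width'])
for c in('scene','side'):
    p,d=manip.capture(c); cv2.imwrite(f'pics/{c}0.png',p); np.save(f'{c}0.npy',d)
    k=manip.get_calibration(c); print(c,k['fx'],np.round(k['cam_to_world'],3).tolist())
    for l in('keyed_arbor','fixture','block','plain_arbor','spare_arbor'):
        for r in manip.tip_of(c,l)[:3]: print(l,np.round(r['position'],3),round(r['conf'],2))
    for r in manip.tip_of(c,'hub_mouth')[:2]: print('hub',np.round(r['position'],3),r['conf'])
print(manip.state()['time'])
E
```

```text
0.0 [0.23165897 0.60670292 0.25655635] [-9.33486149e-05  1.81296599e-01  9.83428099e-01 -8.41167224e-04] 0.08824511895350398
scene 445.8178499239097 [[-0.776, 0.482, -0.407, 0.962], [0.631, 0.58, -0.515, 0.611], [-0.013, -0.657, -0.754, 0.922], [0.0, 0.0, 0.0, 1.0]]
keyed_arbor [ 0.618 -0.171  0.042] 0.88
keyed_arbor [ 0.347 -0.126  0.045] 0.77
keyed_arbor [ 0.512 -0.182  0.06 ] 0.66
fixture [ 0.502  0.165 -0.001] 0.88
block [ 0.51  -0.182 -0.   ] 0.56
plain_arbor [ 0.512 -0.268  0.057] 0.64
plain_arbor [ 0.509 -0.185  0.062] 0.52
spare_arbor [ 0.508 -0.101  0.057] 0.74
spare_arbor [ 0.511 -0.186  0.062] 0.17
hub [ 0.508 -0.184  0.06 ] 0.7
hub [0.503 0.164 0.098] 0.65
side 478.89752372547383 [[0.843, -0.344, 0.413, 0.1], [-0.538, -0.538, 0.65, -0.606], [-0.001, -0.77, -0.638, 0.717], [0.0, 0.0, 0.0, 1.0]]
keyed_arbor [ 0.506 -0.185  0.062] 0.63
keyed_arbor [ 0.348 -0.131  0.051] 0.63
fixture [0.51  0.167 0.001] 0.59
block [ 0.511 -0.186 -0.004] 0.67
plain_arbor [ 0.507 -0.268  0.063] 0.56
plain_arbor [ 0.504 -0.098  0.058] 0.24
spare_arbor [ 0.507 -0.098  0.061] 0.66
hub [0.507 0.164 0.102] 0.68
hub [ 0.51  -0.187  0.015] 0.56
0.7
```

View pics/scene0.png

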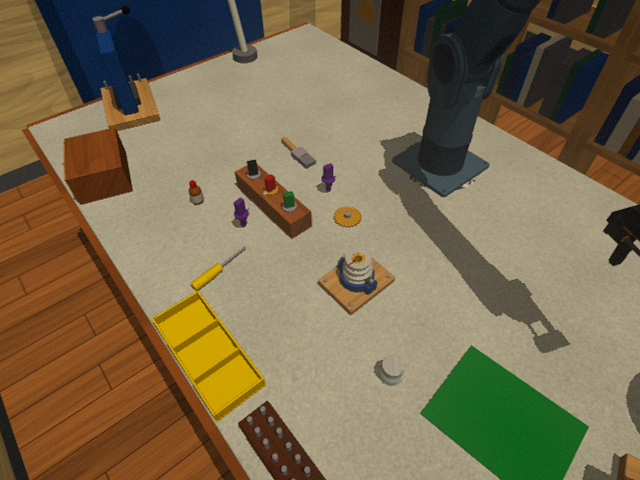

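View pics/side0.png

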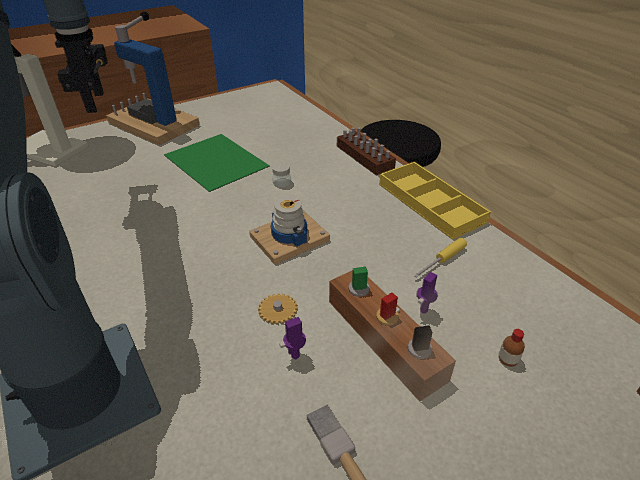

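The candidates are:
- Red handle, scene (269,184), side (389,308), in the block's middle hole with a brass collar. This fits the description.
- Purple look-alikes, scene (328,176) and (240,212), side (294,335) and (428,290). These are standing on the bench and are not meant.
- Black (252,168) and green (289,201) are the other block arbors.

The fixture is at scene (357,270). I'll confirm the red one in the wrist view crop.

```bash
cat > h.py <<'E'
from station import manip
import numpy as np, cv2
from scipy.spatial.transform import Rotation as R
def pose():
    s=manip.state(); q=s['eef_rot']; return np.array(s['tcp_pos']),R.from_quat([q[1],q[2],q[3],q[0]]),s
def go(target,yaw=None):
    """shift in cm in present tool axes; rotation vector (tool axes) to point down with tool x at yaw"""
    p,r,s=pose(); d=r.inv().apply(np.array(target)-p)*100
    print('t',round(s['time'],2),'tcp',p.round(4),'shift cm',d.round(2),'fastest rows',round(np.linalg.norm(d)/4.17,1))
    if yaw is not None:
        g=R.from_matrix(np.array([[np.cos(yaw),np.sin(yaw),0],[np.sin(yaw),-np.cos(yaw),0],[0,0,-1]]).T)
        print('rotvec',(r.inv()*g).as_rotvec().round(4))
def cam(name,img=None):
    """take picture; return pic, depth, K, cam_to_world"""
    p,r,_=pose(); k=manip.get_calibration(name); pic,d=manip.capture(name)
    if name=='wrist':
        T=np.eye(4);T[:3,:3]=r.as_matrix();T[:3,3]=p;M=T@np.array(k['mount'])
    else: M=np.array(k['cam_to_world'])
    if img: cv2.imwrite(f'pics/{img}.png',pic)
    return pic,d,k,M
def unproj(u,v,z,k,M):
    """pixel centres at depth z -> world"""
    c=np.stack([(u-k['cx'])/k['fx']*z,(v-k['cy'])/k['fy']*z,z],-1); return c@M[:3,:3].T+M[:3,3]
def plane(u,v,h,k,M):
    """pixel -> world at height h"""
    ray=np.stack([(u-k['cx'])/k['fx'],(v-k['cy'])/k['fy'],np.ones_like(u,float)],-1)@M[:3,:3].T
    return M[:3,3]+ray*((h-M[2,3])/ray[...,2])[...,None]
def proj(P,k,M):
    c=(np.atleast_2d(P)-M[:3,3])@M[:3,:3]; return np.c_[c[:,0]/c[:,2]*k['fx']+k['cx'],c[:,1]/c[:,2]*k['fy']+k['cy']]
E
python3 - <<'E'
from h import *
k=manip.get_calibration('wrist');print(k['fx'],k['cx'],k['cy'],np.round(k['mount'],3).tolist())
go([0.50,0.165,0.30]);go([.51,-.184,.28])
p,r,s=pose(); print(r.as_matrix().round(3))
E
```

```text
409.4589609297651 309.27948663124425 234.10540015242827 [[-0.0, -0.965, -0.263, 0.067], [1.0, -0.001, 0.001, 0.0], [-0.001, -0.263, 0.965, -0.127], [0.0, 0.0, 0.0, 1.0]]
t 0.7 tcp [0.2319 0.6072 0.2574] shift cm [-40.82 -31.74  -4.26] fastest rows 12.4
t 0.7 tcp [0.2319 0.6072 0.2574] shift cm [-54.21 -63.99  -2.26] fastest rows 20.1
[[-0.934  0.357 -0.   ]
 [ 0.357  0.934  0.   ]
 [ 0.     0.    -1.   ]]
```

```bash
python3 -m crank '[[-1,-2.55,-1.98,-0.2,0,0,0],[-1,-2.55,-1.98,-0.2,0,0,0],[-1,-2.55,-1.98,-0.2,0,0,0],[-1,-2.55,-1.98,-0.2,0,0,0],[-1,-2.55,-1.98,-0.2,0,0,0],[-1,-2.55,-1.98,-0.2,0,0,0],[-1,-2.55,-1.98,-0.2,0,0,0],[-1,-2.55,-1.98,-0.2,0,0,0],[-1,-2.55,-1.98,-0.2,0,0,0],[-1,-2.55,-1.98,-0.2,0,0,0],[-1,-2.55,-1.98,-0.2,0,0,0],[-1,-2.55,-1.98,-0.2,0,0,0],[-1,-2.55,-1.98,-0.2,0,0,0],[-1,-2.55,-1.98,-0.2,0,0,0],[-1,-2.55,-1.98,-0.2,0,0,0],[-1,-2.55,-1.98,-0.2,0,0,0],[-1,0,0,0,0,0,0],[-1,0,0,0,0,0,0]]'; python3 - <<'E'
from h import *
pic,d,k,M=cam('wrist','w_hub'); np.savez('hub.npz',pic=pic,d=d,M=M)
for r in manip.tip_of('wrist','hub_mouth'): print(np.round(r['position'],4),r['conf'],proj(r['position'],k,M))
go([.51,-.184,.28])
E
```

```text
time: 2.2
tcp_pos: [0.5009, 0.1639, 0.2897]
eef_rot: [0.0, 0.183, 0.983, -0.0]
wrist_force: [-1.0, 0.5, 0.2]
grip_width: 0.0881
gripper_force: 0.0
[0.5044 0.1663 0.0994] 0.72 [[313.1298318  212.47599572]]
t 2.3 tcp [0.4996 0.1666 0.2894] shift cm [-13.45 -32.39   0.92] fastest rows 8.4
```

View pics/w_hub.png

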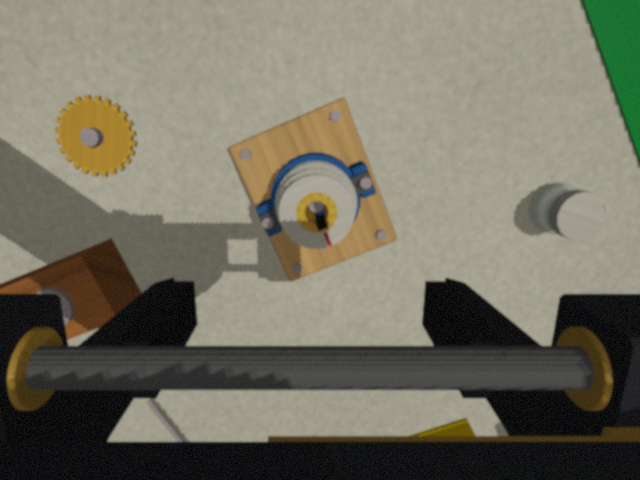

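The pulley's bore is at about (318,211). The dark keyway and red line point down-right to about (327,238), roughly along the base's long side. Next I'll measure it precisely.

```bash
python3 - <<'E'
from h import *
z=np.load('hub.npz');pic,d,M=z['pic'],z['d'],z['M'];k=manip.get_calibration('wrist')
v,u=np.mgrid[:480,:640]; W=unproj(u,v,d,k,M)
box=(abs(W[...,0]-.503)<.05)&(abs(W[...,1]-.166)<.05)&(d>0)
print('top z hist',np.histogram(W[...,2][box],bins=[.08,.085,.09,.094,.096,.098,.1,.102,.104,.11]))
f=(box&(abs(W[...,2]-np.median(W[...,2][box&(W[...,2]>.095)]))<.003)).astype(np.uint8)
c=max(cv2.findContours(f,cv2.RETR_EXTERNAL,cv2.CHAIN_APPROX_NONE)[0],key=cv2.contourArea)
e=cv2.fitEllipse(cv2.convexHull(c));print(e); C=plane(*[np.array(x) for x in e[0]],.1,k,M);print('face centre',C)
hsv=cv2.cvtColor(pic,cv2.COLOR_BGR2HSV).astype(int)
near=np.hypot(u-e[0][0],v-e[0][1])<45
red=near&((hsv[...,0]<6)|(hsv[...,0]>172))&(hsv[...,1]>150)&(hsv[...,2]>70)
brass=near&(abs(hsv[...,0]-23)<6)&(hsv[...,1]>140)&(hsv[...,2]>80)
dark=near&(hsv[...,2]<45)&(np.hypot(u-e[0][0],v-e[0][1])<32)
for n,m in(('red',red),('brass',brass),('dark',dark)):
    P=plane(u[m],v[m],.1,k,M); mn=P.mean(0); print(n,m.sum(),mn.round(4),'rel',(mn-C)[:2].round(4),'dir deg',np.degrees(np.arctan2(*(mn-C)[1::-1])).round(1),'pca',np.degrees(np.arctan2(*np.linalg.svd((P-mn)[:,:2])[2][0][::-1])).round(1))
b=cv2.fitEllipse(cv2.convexHull(np.c_[u[brass],v[brass]].astype(np.float32))); print('brass centre',plane(np.array(b[0][0]),np.array(b[0][1]),.1,k,M),b[1])
# wooden base yaw
wood=(abs(W[...,2]-.02)<.005)&(abs(W[...,0]-.503)<.12)&(abs(W[...,1]-.166)<.12)
w=W[wood][:,:2].astype(np.float32); r=cv2.minAreaRect(w*1000); print('base rect',r)
cv2.imwrite('pics/hubcrop.png',cv2.resize(pic[150:270,250:400],None,fx=5,fy=5,interpolation=cv2.INTER_CUBIC))
E
```

```text
top z hist (array([ 533,  114,   29,   16,   53, 2328, 1562,    4,    0]), array([0.08 , 0.085, 0.09 , 0.094, 0.096, 0.098, 0.1  , 0.102, 0.104,
       0.11 ]))
((284.8700256347656, 387.1038513183594), (251.43603515625, 580.5908203125), 92.87044525146484)
face centre [0.64379927 0.08572584 0.1       ]
red 0 [nan nan nan] rel [nan nan] dir deg nan pca 0.0
brass 0 [nan nan nan] rel [nan nan] dir deg nan pca 0.0
dark 67 [0.6357 0.0733 0.1   ] rel [-0.0081 -0.0124] dir deg -123.2 pca -113.8<stdin>:15: RuntimeWarning: Mean of empty slice.
  ret = um.true_divide(
Traceback (most recent call last):
cv2.error: OpenCV(4.12.0) /io/opencv/modules/imgproc/src/shapedescr.cpp:356: error: (-215:Assertion failed) n >= 0 && (depth == CV_32F || depth == CV_32S) in function 'fitEllipseNoDirect'
```

```bash
python3 -m crank '[[-1,-1.34,-3.24,0.1,0,0,0],[-1,-1.34,-3.24,0.1,0,0,0],[-1,-1.34,-3.24,0.1,0,0,0],[-1,-1.34,-3.24,0.1,0,0,0],[-1,-1.34,-3.24,0.1,0,0,0],[-1,-1.34,-3.24,0.1,0,0,0],[-1,-1.34,-3.24,0.1,0,0,0],[-1,-1.34,-3.24,0.1,0,0,0],[-1,-1.34,-3.24,0.1,0,0,0],[-1,-1.34,-3.24,0.1,0,0,0],[-1,0,0,0,0,0,0],[-1,0,0,0,0,0,0]]'; python3 - <<'E'
from h import *
pic,d,k,M=cam('wrist','w_arb'); np.savez('arb.npz',pic=pic,d=d,M=M)
for l in('arbor_grip','keyed_arbor','block'):
  for r in manip.tip_of('wrist',l): print(l,np.round(r['position'],4),round(r['conf'],2),proj(r['position'],k,M).round())
E
```

```text
time: 3.3
tcp_pos: [0.5096, -0.1852, 0.2792]
eef_rot: [-0.0, 0.182, 0.983, -0.0]
wrist_force: [0.8, 0.9, 1.3]
grip_width: 0.0884
gripper_force: 0.0
arbor_grip [ 0.6162 -0.1719  0.0728] 0.98 [[366. 311.]]
arbor_grip [ 0.5063 -0.1829  0.0857] 0.75 [[310. 204.]]
keyed_arbor [ 0.5117 -0.1827  0.0626] 0.92 [[312. 205.]]
keyed_arbor [ 0.6178 -0.1712  0.0476] 0.83 [[363. 300.]]
block [ 0.5075 -0.1835  0.0014] 0.92 [[310. 189.]]
```

View pics/w_arb.png

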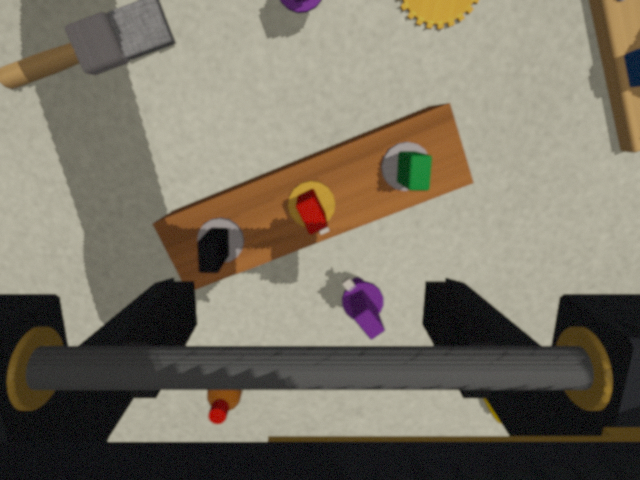

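The red handle is at about (312,212), on the brass collar centred near (312,203). The white lug is at about (323,231), so the key points down-right. The purple look-alike is at (363,302). I'll measure both scenes and make an enlarged crop to confirm.

```bash
python3 - <<'E'
from h import *
k=manip.get_calibration('wrist'); v,u=np.mgrid[:480,:640]
def ld(n): z=np.load(n+'.npz');pic=z['pic'];return pic,z['d'],z['M'],cv2.cvtColor(pic,cv2.COLOR_BGR2HSV).astype(int)
ang=lambda a:np.degrees(np.arctan2(a[1],a[0])).round(1)
isred=lambda h:((h[...,0]<7)|(h[...,0]>172))&(h[...,1]>150)&(h[...,2]>60)
isbr=lambda h:(abs(h[...,0]-23)<6)&(h[...,1]>130)&(h[...,2]>80)
def circ(m,h,M):
    b=cv2.fitEllipse(cv2.convexHull(np.c_[u[m],v[m]].astype(np.float32)));P=plane(np.array(b[0][0]),np.array(b[0][1]),h,k,M);print('ell',np.round(b[0],1),np.round(b[1],1),P.round(4));return P
pic,d,M,h=ld('hub'); W=unproj(u,v,d,k,M); near=np.hypot(u-316,v-213)<48
f=(near&(abs(W[...,2]-.1)<.005)); print('hub face');C=circ(f,.1,M)
br=near&isbr(h)&(np.hypot(u-318,v-212)<24); print('bush');B=circ(br,.1,M)
m=near&isred(h); P=plane(u[m],v[m],.1,k,M)[:,:2]; print('red',m.sum(),P.mean(0).round(4),'from face c',ang(P.mean(0)-C[:2]),'from bush',ang(P.mean(0)-B[:2]),'pca',ang(np.linalg.svd(P-P.mean(0))[2][0]))
wd=(abs(W[...,2]-.02)<.006)&(h[...,1]>60)&(abs(u-312)<100)&(abs(v-190)<105); r=cv2.minAreaRect((W[wd][:,:2]*1000).astype(np.float32)); print('base',r); bp=cv2.boxPoints(r); print([ang(bp[i+1]-bp[i]) for i in(0,1)],[np.linalg.norm(bp[i+1]-bp[i]) for i in(0,1)])
cv2.imwrite('pics/hubcrop.png',cv2.resize(pic[150:270,250:400],None,fx=3,fy=3,interpolation=cv2.INTER_CUBIC))
A=pic[150:270,250:400]
pic,d,M,h=ld('arb'); W=unproj(u,v,d,k,M); near=np.hypot(u-314,v-208)<34
print('collar');br=near&isbr(h);C=circ(br,.066,M)
m=near&isred(h)&(abs(W[...,2]-.111)<.004); P=(plane(u[m],v[m],.111,k,M)[:,:2]*1000).astype(np.float32); r=cv2.minAreaRect(P); bp=cv2.boxPoints(r); print('handle top',r,[ang(bp[i+1]-bp[i]) for i in(0,1)])
l=near&(h[...,1]<70)&(h[...,2]>130)&(v>215); P=plane(u[l],v[l],.066,k,M)[:,:2]; print('lug',l.sum(),P.mean(0),ang(P.mean(0)-C[:2]),np.linalg.norm(P.mean(0)-C[:2]), W[l][:,2].mean())
cv2.imwrite('pics/crops.png',cv2.resize(np.hstack([A,pic[150:270,240:390]]),(800,320),interpolation=cv2.INTER_CUBIC))
bl=(abs(W[...,2]-.06)<.006)&(v<295)&(u<480); r=cv2.minAreaRect((W[bl][:,:2]*1000).astype(np.float32)); bp=cv2.boxPoints(r);print('block',r,[ang(bp[i+1]-bp[i]) for i in(0,1)])
E
```

```text
hub face
ell [316.  212.2] [74.5 75.4] [0.5049 0.1685 0.1   ]
bush
ell [316.2 212.2] [38.5 39.5] [0.5049 0.1687 0.1   ]
red 19 [0.5286 0.1691] from face c 1.4 from bush 1.1 pca 1.5
base ((505.4098205566406, 168.20303344726562), (148.97402954101562, 120.18378448486328), 1.465322732925415)
[np.float32(-88.5), np.float32(1.5)] [np.float32(120.183784), np.float32(148.97401)]
collar
ell [311.3 203.6] [46.8 47.3] [ 0.5099 -0.183   0.066 ]
handle top ((509.8128967285156, -183.13479614257812), (25.367881774902344, 14.737151145935059), 3.5463569164276123) [np.float32(-86.5), np.float32(3.5)]
lug 44 [ 0.53650932 -0.18137357] 3.5 0.02670484072576176 0.06981217157223231
block ((508.8893127441406, -181.17222595214844), (203.95513916015625, 257.8720703125), 33.36825942993164) [np.float32(-56.6), np.float32(33.4)]
```

View pics/crops.png

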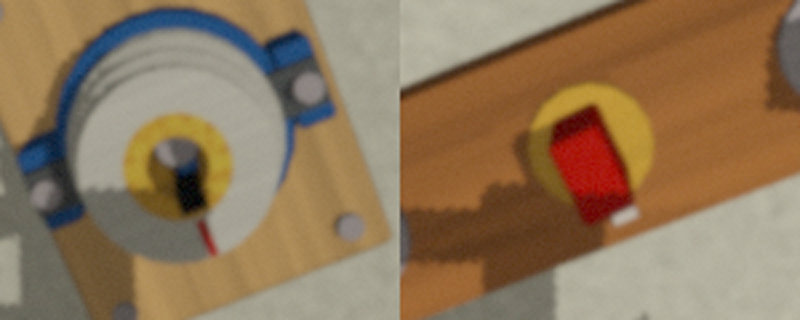

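The left crop shows the bore, with the keyway and red line down-right at world yaw about 1.5°. The right crop shows the red handle on its brass collar with a white lug, at world yaw about 3.5°, so this is the keyed arbor. I'll turn the tool to yaw 183.5° and descend partway.

```bash
python3 -m crank '[[0,0,0,2.5,0,0,-0.107],[0,0,0,2.5,0,0,-0.107],[0,0,0,2.5,0,0,-0.107],[0,0,0,2.5,0,0,-0.107],[0,0,0,0,0,0,0],[0,0,0,0,0,0,0]]' 60; python3 - <<'E'
from h import *
print(np.load('arb.npz')['M'][:3,3], np.array(manip.get_calibration('wrist')['mount'])[:3,3])
go([.5099,-.183,.088],np.radians(183.5)); print(manip.state()['q'])
pic,d,k,M=cam('wrist'); v,u=np.mgrid[:480,:640]; h=cv2.cvtColor(pic,cv2.COLOR_BGR2HSV).astype(int)
g=proj([.51,-.183,.1],k,M)[0]; W=unproj(u,v,d,k,M); near=np.hypot(u-g[0],v-g[1])<90
m=near&((h[...,0]<7)|(h[...,0]>172))&(h[...,1]>150)&(h[...,2]>60)&(abs(W[...,2]-.111)<.004)
P=(plane(u[m],v[m],.111,k,M)[:,:2]*1000).astype(np.float32); r=cv2.minAreaRect(P);print(m.sum(),r)
go([r[0][0]/1e3,r[0][1]/1e3,.088])
E
```

```text
time: 4.0
tcp_pos: [0.5092, -0.1834, 0.179]
eef_rot: [-0.001, -0.031, 1.0, 0.001]
wrist_force: [0.2, -0.6, 0.9]
grip_width: 0.05
gripper_force: 0.0
[ 0.44750785 -0.16120543  0.40594876] [ 0.06655793 -0.00012768 -0.1267012 ]
t 4.0 tcp [ 0.5092 -0.1834  0.179 ] shift cm [-0.09  0.02  9.1 ] fastest rows 2.2
rotvec [ 0.0013 -0.0021  0.0007]
[ 0.07875844  0.46337825  0.23620351  1.90317884 -0.14785421  0.79412713
  2.02769599]
1426 ((509.4737243652344, -184.316650390625), (26.401073455810547, 14.765335083007812), 3.988008737564087)
t 4.05 tcp [ 0.5102 -0.184   0.1803] shift cm [ 0.08 -0.02  9.23] fastest rows 2.2
```

```bash
python3 -m crank '[[0,0,0.1,2,0,0,0],[0,0,0,2,0,0,0],[0,0,0,2,0,0,0],[0,0,0,2,0,0,0],[0,0,0,1.2,0,0,0],[0,0,0,0,0,0,0],[0,0,0,0,0,0,0],[1,0,0,0,0,0,0],[1,0,0,0,0,0,0],[1,0,0,0,0,0,0],[1,0,0,0,0,0,0],[1,0,0,0,0,0,0],[1,0,0,0,0,0,0],[1,0,0,0,0,0,0]]' 60
```

```text
time: 5.22
tcp_pos: [0.5099, -0.1839, 0.088]
eef_rot: [0.0, -0.031, 1.0, -0.0]
wrist_force: [-1.4, 0.4, 6.6]
grip_width: 0.0153
gripper_force: 60.4
```

```bash
python3 -m crank '[[1,0,0,-1,0,0,0],[1,0,0,-1.9,0,0,0],[1,0,0,-1.9,0,0,0],[1,0,0,-1.9,0,0,0],[1,0,0,-1.9,0,0,0],[1,0,0,-1.9,0,0,0],[1,0,0,0,0,0,0],[1,0,0,0,0,0,0]]'; python3 -m crank '[[1,-0.1,1.5,0,0,0,0],[1,-0.12,2.4,0,0,0,0],[1,-0.12,2.4,0,0,0,0],[1,-0.12,2.4,0,0,0,0],[1,-0.12,2.4,0,0,0,0],[1,-0.12,2.4,0,0,0,0],[1,-0.12,2.4,0,0,0,0],[1,-0.12,2.4,0,0,0,0],[1,-0.12,2.4,0,0,0,0],[1,-0.12,2.4,0,0,0,0],[1,-0.12,2.4,0,0,0,0],[1,-0.12,2.4,0,0,0,0],[1,-0.12,2.4,0,0,0,0],[1,-0.12,2.4,0,0,0,0],[1,-0.1,1.6,0,0,0,0],[1,0,0.8,0,0,0,0],[1,0,0,0,0,0,0],[1,0,0,0,0,0,0],[1,0,0,0,0,0,0]]'; python3 - <<'E'
from h import *
go([.5055,.1675,.193],np.radians(181.5))
for c in('side','scene'):
    pic,d,k,M=cam(c); 
    for l in('arbor_tip','hub_mouth','arbor_key','keyed_arbor'):
        for r in manip.tip_of(c,l)[:2]: print(c,l,np.round(r['position'],4),round(r['conf'],2))
    g=proj([.505,.167,.12],k,M)[0].astype(int); cr=pic[g[1]-75:g[1]+75,g[0]-60:g[0]+60]; cv2.imwrite(f'pics/{c}_c.png',cr)
cv2.imwrite('pics/pre.png',cv2.resize(np.hstack([cv2.imread('pics/side_c.png'),cv2.imread('pics/scene_c.png')]),(800,500),interpolation=cv2.INTER_CUBIC))
p=pose();print(p[0],p[2]['wrist_force'],p[2]['grip_width'])
E
```

```text
time: 5.88
tcp_pos: [0.5099, -0.1838, 0.1931]
eef_rot: [0.001, -0.032, 0.999, -0.0]
wrist_force: [-0.3, 0.2, -3.1]
grip_width: 0.0156
gripper_force: 60.4
time: 7.47
tcp_pos: [0.5048, 0.1658, 0.1919]
eef_rot: [-0.0, -0.031, 1.0, -0.001]
wrist_force: [0.1, -0.3, -2.3]
grip_width: 0.015
gripper_force: 60.4
t 7.47 tcp [0.5048 0.1658 0.1919] shift cm [-0.08  0.17 -0.11] fastest rows 0.1
rotvec [-0.0013 -0.0009  0.0352]
side arbor_tip [ 6.133e-01 -1.721e-01  5.000e-04] 0.9
side arbor_tip [ 0.3448 -0.131  -0.0015] 0.78
side hub_mouth [0.5027 0.1666 0.1004] 0.59
side arbor_key [ 0.3372 -0.1319  0.0211] 0.91
side arbor_key [0.514  0.1668 0.1352] 0.66
side keyed_arbor [0.5049 0.1652 0.1667] 0.67
side keyed_arbor [ 0.3487 -0.1318  0.0515] 0.6
scene arbor_tip [0.5041 0.1634 0.1175] 0.63
scene arbor_tip [0.504  0.1684 0.0972] 0.33
scene hub_mouth [0.5037 0.169  0.0973] 0.83
scene arbor_key [ 0.6055 -0.1762  0.0183] 0.8
scene arbor_key [0.5143 0.1675 0.1364] 0.5
scene keyed_arbor [ 0.6192 -0.1701  0.0427] 0.84
scene keyed_arbor [ 0.3445 -0.1274  0.0468] 0.63
[0.50499301 0.16756623 0.19247019] [-1.15561048 -0.08092501 -2.362871  ] 0.015597530357834136
```

View pics/pre.png

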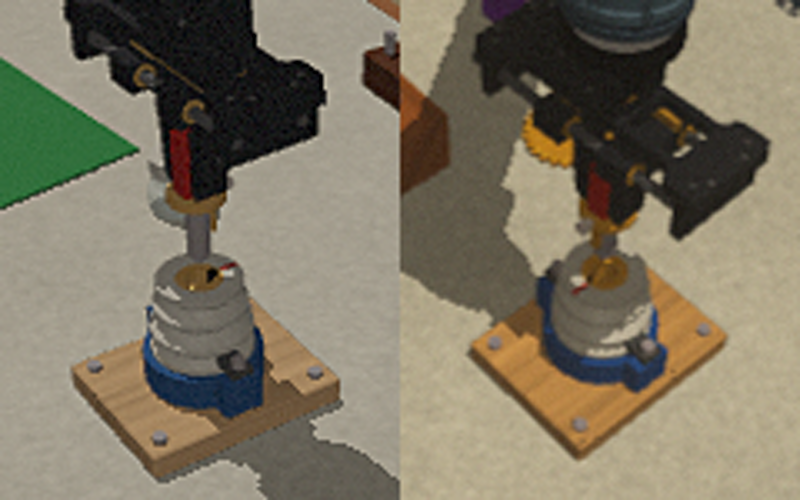

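Both views show the arbor held upright over the bore. The key is on the keyway side (red line at left-crop (228,268)). Next is the nose entry.

```bash
python3 -m crank '[[1,0,0,0.8,0,0,0],[1,0,0,0.6,0,0,0],[1,0,0,0.4,0,0,0],[1,0,0,0.4,0,0,0],[1,0,0,0.3,0,0,0],[1,0,0,0.3,0,0,0],[1,0,0,0.3,0,0,0],[1,0,0,0,0,0,0],[1,0,0,0,0,0,0]]'
```

```text
time: 8.72
tcp_pos: [0.5049, 0.1676, 0.1613]
eef_rot: [-0.0, -0.032, 1.0, -0.0]
wrist_force: [0.9, -0.5, -1.9]
grip_width: 0.0157
gripper_force: 60.4
```

Nose is in the bore with no side force. Next I turn 2° and let the key's end enter.

```bash
python3 -m crank '[[1,0,0,0,0,0,0.035],[1,0,0,0,0,0,0],[1,0,0,0.2,0,0,0],[1,0,0,0.2,0,0,0],[1,0,0,0.2,0,0,0],[1,0,0,0.2,0,0,0],[1,0,0,0.2,0,0,0],[1,0,0,0,0,0,0],[1,0,0,0,0,0,0]]'
```

```text
time: 9.47
tcp_pos: [0.5049, 0.1676, 0.1513]
eef_rot: [-0.0, -0.014, 1.0, -0.0]
wrist_force: [-0.7, 0.3, -2.5]
grip_width: 0.0153
gripper_force: 60.4
```

TCP z 0.151 is 5 mm below the key-stop height with no load, so the key is in the keyway. I push against the pin.

```bash
python3 -m crank '[[1,0,0,0.3,0,0,0],[1,0,0,0.3,0,0,0],[1,0,0,0.3,0,0,0],[1,0,0,0.3,0,0,0],[1,0,0,0.3,0,0,0],[1,0,0,0.3,0,0,0],[1,0,0,0.2,0,0,0],[1,0,0,0.1,0,0,0],[1,0,0,0,0,0,0],[1,0,0,0,0,0,0],[1,0,0,0,0,0,0]]'
```

```text
time: 10.38
tcp_pos: [0.5051, 0.1677, 0.1308]
eef_rot: [0.0, -0.014, 1.0, 0.0]
wrist_force: [-2.3, -0.9, 7.3]
grip_width: 0.0153
gripper_force: 60.0
```

```bash
python3 -m crank '[[1,0,0,0.1,0,0,0],[1,0,0,0.1,0,0,0],[1,0,0,0.1,0,0,0],[1,0,0,0,0,0,0],[1,0,0,0,0,0,0]]';python3 -m crank '[[1,0,0,0.1,0,0,0],[1,0,0,0,0,0,0],[1,0,0,0,0,0,0]]'
```

```text
time: 10.8
tcp_pos: [0.5052, 0.1677, 0.1281]
eef_rot: [0.0, -0.014, 1.0, 0.0]
wrist_force: [-2.1, -0.9, 10.0]
grip_width: 0.0152
gripper_force: 60.0
time: 11.05
tcp_pos: [0.5052, 0.1677, 0.128]
eef_rot: [0.0, -0.014, 1.0, 0.0]
wrist_force: [-7.5, -2.2, 20.6]
grip_width: 0.0155
gripper_force: 60.0
```

```bash
python3 -m crank '[[1,0.05,0,0.05,0,0,0],[1,0,0,0,0,0,0],[1,0,0,0,0,0,0],[1,0,0,0,0,0,0]]'; python3 - <<'E'
from h import *
L=[]
for c in('side','scene'):
    pic,d,k,M=cam(c)
    for l in('keyed_arbor','hub_mouth'):
        for r in manip.tip_of(c,l)[:3]: print(c,l,np.round(r['position'],4),round(r['conf'],2))
    g=proj([.505,.167,.11],k,M)[0].astype(int); L.append(pic[g[1]-50:g[1]+50,g[0]-40:g[0]+40])
cv2.imwrite('pics/fin.png',cv2.resize(np.hstack(L),(800,500),interpolation=cv2.INTER_CUBIC))
s=manip.state();print(s['time'],s['tcp_pos'],s['wrist_force'],s['moment'])
E
```

```text
time: 11.38
tcp_pos: [0.5051, 0.1677, 0.128]
eef_rot: [0.001, -0.014, 1.0, 0.0]
wrist_force: [-6.8, -2.1, 24.3]
grip_width: 0.0156
gripper_force: 60.0
side keyed_arbor [ 0.3451 -0.1299  0.0515] 0.79
side keyed_arbor [0.5041 0.1693 0.1016] 0.67
side keyed_arbor [0.4978 0.1695 0.1343] 0.61
side hub_mouth [0.5049 0.1665 0.0988] 0.75
side hub_mouth [ 0.7446 -0.0834 -0.0012] 0.36
scene keyed_arbor [ 0.6186 -0.1745  0.0436] 0.69
scene keyed_arbor [ 0.3453 -0.1288  0.0484] 0.5
scene keyed_arbor [0.5038 0.1705 0.1015] 0.48
scene hub_mouth [0.5023 0.165  0.1002] 0.58
11.6833 [0.50512148 0.16772611 0.12798985] [-7.29811522 -2.3592388  24.24883576] [-0.58733045  1.46143243 -0.04990304]
```

View pics/fin.png

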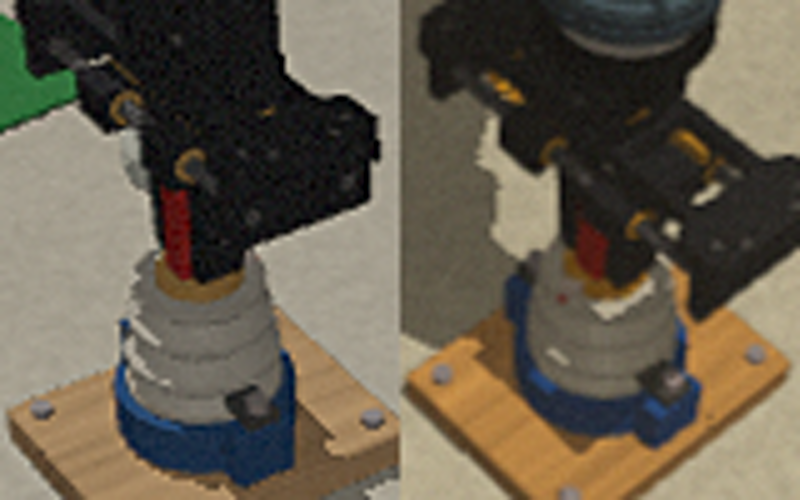

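The brass collar sits on the pulley face in both views (left crop (200,285), right crop (600,280)). TCP z is 0.128, exactly home. The 24 N push is steady and well above the pin's 10 N, so I'm handing in.

```bash
python3 -c "
from station import manip
print(manip.close_job())"
```

```text
the job is handed in; nothing more can be done
None
```

The keyed arbor is in the pulley with its key in the keyway and its collar flush on the face. The gripper still holds the handle and presses down with about 24 N, and I handed the job in at about 11.7 s.

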